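# Stand a painted panel on the easel and cure it with a hand lamp

## Robot

A 6-joint arm with a two-finger parallel gripper is mounted at the origin on the work surface. World frame = base frame: x ahead of the robot, y to its left, z up, the work surface at z = 0. Lengths are in mm, angles in rad, forces in N, time in s.
With the tool pointing down it reaches from about 250 to 775 mm from the base axis. Payload 4 kg.
Tool frame: the origin (TCP) lies between the finger pads; the fingertips stand 14 mm ahead of it and the grasp point (between the pads) lies 5 mm behind it; z points along the fingers, y is the line along which they close (so a half turn about z gives the same grasp; the last joint's range is limited). The gripper opens to 94 mm and grips with 3 to 60 N. Pads are 16 mm wide; open, the fingers measure 119 mm over their backs; the gripper's body (75 mm by 177 mm) begins 78 mm behind the grasp point.
Start: joints at [-1.278, 0.087, 1.371, -0, 1.684, -0.103], TCP at [212.05, -507.5, 195.306] pointing down, gripper open.
Joint ranges: [-3.1, 3.1], [-0.76, 2.03], [0.27, 2.55], [-1.08, 4.22], [0.17, 2.65], [-2.57, 2.57]. Speed limits (rad/s): [2.79, 2.79, 3.14, 3.14, 3.14, 3.14].

## Interface

Orientations are given as a unit quaternion [x, y, z, w].
In Python, from workcell import env, vision gives the robot as it stands.
- The arm moves only by the tool servo_tool, never from a script. Its argument "deltas" is a list of rows, each a list of 5 numbers: the opening, from 0 (shut) to 1 (fully open), then the shift along the tool's x, y, z in m, then the turn about the tool's z in degrees. In form: [[claw, tx, ty, tz, spin], ...]. A call has exactly 10 rows; each row shifts and turns the commanded pose from where the row before left it, along the tool's axes as they then stand; what a row does not reach is not made up. A row lasts 1/12 s, in which the tool goes at most 41.7 mm and 7.16 degrees, less where a joint would pass 70% of its speed; a pose out of reach is approached as far as the arm can. A call is refused whole if a number of a shift passes 0.0417 or a number of a turn 7.16, either way. A call with a gripper value outside its range is refused whole. The fingers move at their own pace and stop on an object; "newtons" is the grip in N (left out, the last holds). Time passes only in rows, so rows that do not move let the fingers close, or fill a call up. It gives the time, the measured TCP pose, the force, the opening and the grip force at its end, in the units of the state.
- env.state(): the state, without advancing time (a new reading comes with each control period).
- vision.camera(name): name is "scene" or "top"; returns (picture, depth): 400x640x3 uint8, red, green, blue; 400x640 float32, mm along the optical axis (not along the pixel's ray), 0 where there is no reading.
- vision.camera_info(name): a dict with "mtx" (3x3 intrinsics, pixels), "distortion" ([k1, k2, p1, p2, k3] as OpenCV has them; the pictures are not rectified), "rvec" (rotation vector, rad) and "tvec" (3), from world to camera coordinates, as OpenCV has them. Camera axes: x right, y down, z forward; pixel columns grow to the right and rows downward; lengths in mm; the calibration is good to about 2 mm. A picture is of the moment at which its call begins. camera_info takes no time and is no camera call.
- env.hand_in(): hands the job in; it is judged then, once.
The state is a dict: "clock": time; "qpos": joint angles; "dq": joint speeds; "tau": joint torques, N m; "ee_pos": TCP position; "ee_rot": TCP orientation; "force": force on the tool from outside, world axes, zero at the start; "moment": the same for the moment, N m; "width": finger opening in mm; "finger_force": force on a finger pad.
Only numpy, scipy, OpenCV 4.12 (cv2) and the standard library are available. Lean on these libraries where they do the work, as an engineer would, in place of code of your own. Each camera call takes 0.05 s, during which the arm holds its last target. There are 200 camera calls.

## Task

Take the yellow flower painting out of the drying rack and gently stand it on the easel's ledge: centred, leaning flat against the rest, right way up, painted side facing out; then let go of it. Next pick up the hand lamp (already lit), hold its lens about 12 cm from the painting, squarely facing its middle, steady for two seconds, and gently lay the lamp back down, on its underside, in the middle of the green mat. Do not disturb the blue painting, the brush jar or the paint jars.

Things in the scene. Friction and masses are not known exactly. Their poses are not given: they have to be found in the camera images.
- painting: Yellow rigid panel, red flowers on one face: 160 wide (its y) x 130 high (z) x 12 mm thick (x), 0.2 to 0.4 kg. Origin: centre of the underside; -x points out of the painted face. Starts upright in either rack slot, painted face roughly to world -y; pinch it by the middle of its top edge. On the easel its axes lie along those of ledge, its origin at (-6, 0, 0) mm there.
- painting_front (a point): Centre of the painting's painted face, 65 mm above its lower edge (at (-6, 0, 65) mm in the painting's frame).
- blue_painting: Blue panel with white ovals, same size, weight and frame as the painting, in the rack's other slot. To be left there.
- rack: Fixed wooden drying rack, 130 (its x) x 180 mm (y). Two slots along its y, at x = -40 and +40 mm, 16 mm wide between stub rails 30 mm long near the panels' sides, rail tops 52 mm above the table. Panels stand on its 12 mm base, so their tops are 142 mm above the table. Origin: centre of the underside.
- easel: Fixed wooden tabletop easel; footprint about 170 (its x, from -50 to +120) x 130 mm (its y). Origin on the table, 60 mm straight below ledge; its front faces its -x, roughly world -y.
- ledge: Easel's ledge and rest, leaning back 0.35 rad. Origin: mid-ledge, where its top meets the rest. z runs up along the rest, -x out to the front, y along the ledge. Ledge top z = 0, 130 mm long, x -22 to 0 mm, then a lip 8 mm high. Rest: two posts at y = -55, +55 mm, front at x = 0, up to z = 80 mm, a crossbar at z = 54 to 70 mm; nothing behind a panel's top 50 mm.
- lamp: Hand lamp, 158 mm long along its x, 0.18 to 0.35 kg, always lit. Grey handle 30 wide (y) x 34 mm tall, x -80 to 45, z 7 to 41 mm; black head 50 wide x 48 mm tall, x 40 to 80 mm, violet lens on its +x end. Origin: middle of the underside as it lies. Grip across y at x = 0 to 20, z = 30 mm (balance x about 15). Starts lying on the mat, lens roughly to +y, where the easel is.
- lamp_lens (a point): Centre of the lens, at (80, 0, 24) mm in the lamp's frame; the light goes out along the lamp's +x.
- lamp_spot (a point): Point on the light's axis 120 mm ahead of the lens.
- mat: Fixed green rubber mat on the table, 220 (its x) x 130 (its y) x 4 mm. Origin: centre of the underside; the lamp rests on its top.
- brush_jar: Clear jar of brushes, 70 mm diameter, about 200 mm tall with brushes. Origin: centre of the underside. Bystander.
- paint_red: Red paint jar, 44 mm diameter, 75 mm tall. Origin: centre of the underside. Bystander.
- paint_green: Green paint jar, same size. Bystander.

How it is judged (in metres and radians):
On the way, in this order (a step that is already met when the one before it is completed fails the run):
1. The painting stands on the ledge, leaning on the rest, centred, painted side out, and is let go (x of painting in the frame of ledge between -0.014 and 0.002 m and y of painting in the frame of ledge between -0.02 and 0.02 m and z of painting in the frame of ledge between -0.004 and 0.006 m and x of painting_front in the frame of ledge below -0.007 m and z of painting_front in the frame of ledge above 0.055 m and angle between the z axis of painting and the z axis of ledge, either way round below 0.08 rad and angle between the x axis of painting and the x axis of ledge, either way round below 0.1 rad and contact force between the fingers and painting below 0.05 N and linear speed of painting below 0.02 m/s), for 0.3 s.
2. The lamp is held with its lens 7 to 17 cm from the painted face, pointing at its middle, steady for 1.5 s (x of lamp_lens in the frame of painting between -0.176 and -0.076 m and y of lamp_spot in the frame of painting between -0.03 and 0.03 m and z of lamp_spot in the frame of painting between 0.035 and 0.095 m and x of lamp_spot in the frame of painting above -0.06 m and angle between the x axis of lamp and the x axis of painting, either way round below 0.35 rad and linear speed of lamp below 0.03 m/s and angular speed of lamp below 0.2 rad/s and contact force between the fingers and lamp above 1 N and x of painting in the frame of ledge between -0.014 and 0.002 m and y of painting in the frame of ledge between -0.02 and 0.02 m and z of painting in the frame of ledge between -0.004 and 0.006 m and x of painting_front in the frame of ledge below -0.007 m and z of painting_front in the frame of ledge above 0.055 m and angle between the z axis of painting and the z axis of ledge, either way round below 0.08 rad and angle between the x axis of painting and the x axis of ledge, either way round below 0.1 rad), for 1.5 s.
At the end, for the whole second after the job is handed in: The yellow painting rests on the ledge, within 20 mm of centre, lower edge on the ledge within about 5 mm, flat against the rest within about 5 degrees, painted side out, untouched. The lamp lies still on the mat on its underside, its middle on the mat (within 70 mm along and 60 mm across), let go.  (x of painting in the frame of ledge between -0.014 and 0.002 m and y of painting in the frame of ledge between -0.02 and 0.02 m and z of painting in the frame of ledge between -0.004 and 0.006 m and x of painting_front in the frame of ledge below -0.007 m and z of painting_front in the frame of ledge above 0.055 m and angle between the z axis of painting and the z axis of ledge, either way round below 0.08 rad and angle between the x axis of painting and the x axis of ledge, either way round below 0.1 rad and linear speed of each of painting, lamp below 0.01 m/s and x of lamp in the frame of mat between -0.07 and 0.07 m and y of lamp in the frame of mat between -0.06 and 0.06 m and z of lamp in the frame of mat between 0.001 and 0.008 m and angle between lamp's own z axis and vertical below 0.1 rad and contact force between the fingers and lamp below 0.05 N).
It fails at once if The painting is dropped or banged onto the easel (touching it faster than 0.3 m/s, or over 80 N) (contact force between painting and easel above 80 N or (contact force between painting and easel above 0.5 N and linear speed of painting above 0.3 m/s)).
It fails at once if The lamp is dropped or banged down on the mat (touching it faster than 0.3 m/s, or over 80 N) (contact force between lamp and mat above 80 N or (contact force between lamp and mat above 0.5 N and linear speed of lamp above 0.3 m/s)).
It fails at once if The lamp strikes the painting (contact force between lamp and painting above 1 N).
It fails at once if The blue painting is disturbed (moved over 30 mm) (distance of blue_painting from where it was at the start of the episode above 0.03 m).
It fails at once if A jar is pushed over 30 mm or toppled (distance of any of brush_jar, paint_red, paint_green from where it was at the start of the episode above 0.03 m or angle between any of brush_jar, paint_red, paint_green's own z axis and vertical above 0.4 rad).
It also fails if it takes over 64 s, if anything falls off the work surface, if the arm or the gripper's body presses on something with over 40 N, if the wrist force passes 120 N, or if a joint passes its speed limit or range.

## Working session

There is one attempt and no reset: what is moved stays moved. The work goes in short steps, Python scripts to look and compute and a tool call to move; the robot and the scene stay as the last step left them, time stands still between calls to the robot, and variables do not carry over. Pictures are saved under pics/ and viewed, at most 10 in all, crops included, and the job is handed in when it is done.

Besides the shell and the picture viewer there is one more tool, called after "Request:" as name(argument=value, ...), one argument or row to a line, values as JSON. servo_tool: Moves the arm, as the interface text tells. Its arguments: {"type":"object","properties":{"deltas":{"type":"array"},"newtons":{"type":"number"}},"required":["deltas"]}

```bash
mkdir -p pics; cat > h.py <<'E'
import numpy as np, cv2
from scipy.spatial.transform import Rotation as R
from workcell import env, vision
def cloud(name):
    im,d=vision.camera(name); i=vision.camera_info(name)
    K=np.array(i["mtx"],float); D=np.array(i["distortion"],float)
    Rm=cv2.Rodrigues(np.array(i["rvec"],float))[0]; t=np.array(i["tvec"],float).ravel()
    h,w=d.shape; u,v=np.meshgrid(np.arange(w),np.arange(h))
    n=cv2.undistortPoints(np.stack([u,v],-1).reshape(-1,1,2).astype(float),K,D).reshape(h,w,2)
    P=np.dstack([n,np.ones((h,w))])*d[...,None]
    W=(P-t)@Rm; W[d==0]=np.nan
    return im,W
def save(im,n): cv2.imwrite('pics/'+n,im[...,::-1])
E
python3 - <<'E'
from h import *
for n in("top","scene"):
    im,W=cloud(n); save(im,n+"0.png"); np.savez(n+"0.npz",im=im,W=W)
print(env.state())
E
```

```text
{'clock': 0.1, 'qpos': array([-1.27812208e+00,  8.79126281e-02,  1.37210596e+00, -2.00339385e-06,
        1.68360193e+00, -1.03137226e-01]), 'dq': array([-0.00200281,  0.00019864, -0.00131073, -0.00146233,  0.00045998,
       -0.00030169]), 'tau': array([ 2.40383444e-03, -3.41251409e+01, -3.03302372e+01,  7.19874236e-02,
        3.04473052e-02, -9.00590680e-05]), 'ee_pos': array([ 211.88229377, -506.98747673,  194.2025737 ]), 'ee_rot': array([ 9.80480012e-01,  1.96616169e-01, -9.69359930e-05, -1.00928763e-03]), 'force': array([ 0.75977356,  0.32069799, -0.55200242]), 'moment': array([ 0.03240712,  0.03545709, -0.01546805]), 'finger_force': 0.0, 'width': 94.13345379448738}
```

View pics/top0.png

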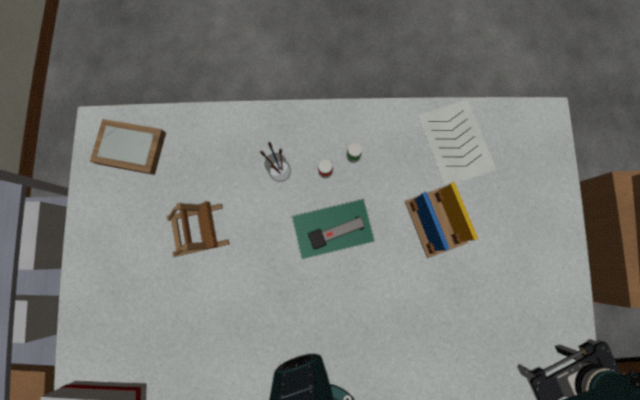

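View pics/scene0.png

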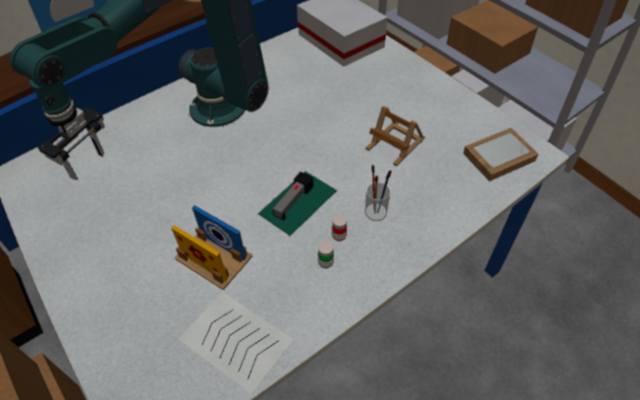

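The top view has the yellow panel at px (465,212), the outer slot of the rack, and the blue panel at (432,222). The lamp is at (335,232) with its head left, towards the easel at (198,228). The scene view shows the flower face turned towards -y.

```bash
python3 - <<'E'
from h import *
for n in("top","scene"):
    z=np.load(n+"0.npz"); im,W=z['im'],z['W']; 
    hsv=cv2.cvtColor(im,cv2.COLOR_RGB2HSV); H,S,V=[hsv[...,k].astype(int) for k in range(3)]
    print(n,'table z',np.nanmedian(W[im.shape[0]*3//4, 150:260,2]))
    def rect(m,l):
        p=W[m]; p=p[~np.isnan(p).any(1)]
        if len(p)<8: print(l,len(p));return
        (c,s,a)=cv2.minAreaRect(p[:,:2].astype(np.float32))
        print(l,len(p),'c',np.round(c,1),'s',np.round(s,1),'a',round(a,1),'z',np.round(np.percentile(p[:,2],[5,50,95]),1))
    sat=(S>100)
    rect(sat&(H>20)&(H<32)&(V>90)&(W[...,2]>132)&(W[...,2]<150),'yellow top')
    rect(sat&(H>100)&(H<120)&(W[...,2]>132)&(W[...,2]<150)&(W[...,0]>250),'blue top')
    rect((S>90)&(H>65)&(H<90)&(W[...,2]<10)&(W[...,2]>-5)&(abs(W[...,1]-0)<150),'mat')
    if n=='top':
        sub=np.s_[190:265,285:385]
        m=np.zeros(S.shape,bool); m[sub]=True
        rect(m&(W[...,2]>25),'lamp all'); rect(m&(W[...,2]>46),'head'); rect(m&(W[...,2]>25)&(W[...,2]<45),'handle')
    a=np.s_[190:270,155:240] if n=='top' else np.s_[95:175,355:435]
    c=cv2.resize(im[a],None,fx=7,fy=7,interpolation=cv2.INTER_CUBIC); save(c,n+'_easel.png')
E
```

```text
top table z -0.8845096571985308
yellow top 293 c [ 570.7 -375.1] s [156.7  12.8] a 19.3 z [137.  140.8 143.6]
blue top 288 c [ 545.7 -298.8] s [156.9  11.2] a 19.3 z [134.2 140.3 143.7]
mat 2153 c [342.7 -76.9] s [527.6 212.9] a 12.3 z [-0.1  3.2  6.7]
lamp all 721 c [530.3 -44.8] s [ 50.  160.3] a 20.5 z [39.8 45.2 52.9]
head 311 c [528.9 -43.2] s [ 49.7 155.2] a 19.8 z [46.4 50.5 53.9]
handle 352 c [528.7 -50.3] s [ 39.  151.1] a 22.7 z [31.2 43.  44.8]
scene table z 1.205101962417775
yellow top 205 c [ 572.1 -373.7] s [158.2  13. ] a 18.9 z [139.  142.3 145.6]
blue top 283 c [ 652.7 -126.3] s [525.3 107.8] a 59.4 z [133.8 141.5 145.4]
mat 1491 c [307.5 -42.4] s [630.5 229.6] a 2.5 z [1.4 5.6 9.3]
```

View pics/top_easel.png

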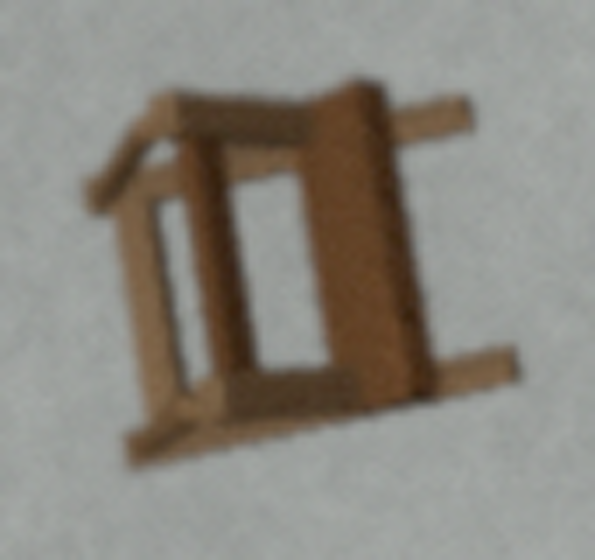

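View pics/scene_easel.png

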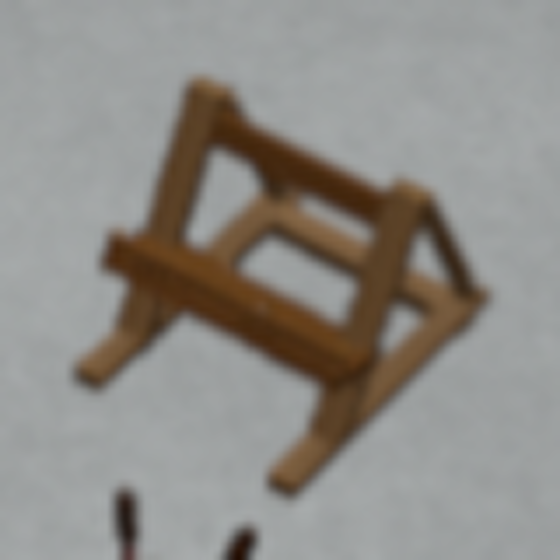

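The easel crops show the ledge board with its lip (top crop x 300–430), two posts, and a crossbar. I'll fit a box model to the easel and refine the lamp and mat.

```bash
cat > fit.py <<'E'
from h import *
from scipy.optimize import least_squares
def boxes(): # ledge frame lo, hi
    return [([0,-62,-50],[14,-48,80]),([0,48,-50],[14,62,80]),([0,-55,54],[12,55,70]),([-22,-65,-12],[0,65,0]),([-28,-65,-12],[-22,65,8])]
def L2W(p,q): # p=(X,Y,yaw)->ledge rot, origin
    return R.from_euler('ZY',[q[2],0.35]), np.array([q[0],q[1],60.])
def sd(P,q):
    r,o=L2W(P,q); L=r.inv().apply(P-o); ds=[]
    for lo,hi in boxes():
        lo,hi=np.array(lo),np.array(hi); c=(lo+hi)/2; d=np.abs(L-c)-(hi-lo)/2
        ds.append(np.linalg.norm(np.maximum(d,0),axis=1)+np.minimum(d.max(1),0))
    ds=np.array(ds); return ds[np.abs(ds).argmin(0),np.arange(len(P))]
E
python3 - <<'E'
from fit import *
C={}
for n,dz in(("top",.9),("scene",-1.2)):
    z=np.load(n+"0.npz"); W=z['W'].copy(); W[...,2]+=dz
    a=np.s_[190:265,160:235] if n=='top' else np.s_[95:170,362:430]
    p=W[a].reshape(-1,3); p=p[p[:,2]>45]; C[n]=p
    print(n,len(p),p.min(0).round(),p.max(0).round())
C['both']=np.vstack([C['top'],C['scene']])
for n,p in C.items():
    m=np.median(p,0)
    best=min((least_squares(lambda q:sd(p,[q[0],q[1],q[2]/100]),[m[0],m[1]+dy,100*np.radians(100+da)],loss='soft_l1',f_scale=2) for dy in(-30,0,20) for da in(-10,10)),key=lambda s:s.cost)
    q=best.x; print(n,q[:2].round(1),np.degrees(q[2]/100).round(2),'cost/pt',(best.cost/len(p)).round(2),np.median(np.abs(sd(p,[q[0],q[1],q[2]/100]))).round(2))
z=np.load("top0.npz"); im,W=z['im'],z['W']; hsv=cv2.cvtColor(im,cv2.COLOR_RGB2HSV)
g=np.zeros(im.shape[:2],bool); g[190:270,285:385]=True
m=g&(hsv[...,1]>90)&(hsv[...,0]>65)&(hsv[...,0]<90)
r=cv2.minAreaRect(W[m][:,:2].astype(np.float32)); print('mat',r)
p=W[g&(W[...,2]>33)]; ax=np.array([-np.sin(.35),np.cos(.35)])
e=np.linalg.svd(p[:,:2]-p[:,:2].mean(0),full_matrices=False)[2][0]; e*=np.sign(e[1])
s=p[:,:2]@e; n=np.array([-e[1],e[0]]); t=p[:,:2]@n
h=(s>s.max()-180)&(s<s.max()-50)
print('lamp axis',np.degrees(np.arctan2(e[1],e[0])),'s',np.percentile(s,[.5,99.5]),'tmid',[ (np.percentile(t[k],2)+np.percentile(t[k],98))/2 for k in (s>s.max()-38, (s<s.max()-55)&(s>s.max()-95), s<s.max()-110)],'zt',np.median(p[h][:,2]))
sm=s.max()-80
print('lamp centre guess',(e*(np.percentile(s,.5)+np.percentile(s,99.5))/2+n*np.median(t[h])))
jar={'brush':(275,160),'red':(325,168),'green':(354,152)}
for k,(u,v) in jar.items(): print(k,W[v+3,u].round())
E
```

```text
top 1281 [468. 293.  46.] [618. 440. 138.]
scene 861 [481. 117.  46.] [695. 433. 186.]
top [547. 336.] 102.16 cost/pt 5.86 1.32
scene [551.6 337.4] 102.61 cost/pt 14.93 1.95
both [549.4 336.7] 102.32 cost/pt 9.66 1.74
mat ((539.8893432617188, -33.84419250488281), (122.3728256225586, 212.23704528808594), 13.072843551635742)
lamp axis 110.15413249159033 s [-303.58560417 -145.26494778] tmid [np.float64(-481.8994971207161), np.float64(-481.86791204691417), np.float64(-481.9481379407548)] zt 43.79555785453037
lamp centre guess [529.52527667 -44.71710943]
brush [741. 139.   4.]
red [696. -14.  76.]
green [742. -97.  76.]
```

```bash
cat > go.py <<'E'
import sys
from h import *
a=[float(v) for v in sys.argv[1:]]
s=env.state(); r=R.from_quat(s['ee_rot']); p=s['ee_pos']; X=r.as_matrix()[:,0]; psi=np.degrees(np.arctan2(X[1],X[0]))
print('t',round(s['clock'],2),'p',p.round(1),'psi',round(psi,2),'z-tilt',r.as_matrix()[:,2].round(3),'F',s['force'].round(1),'w',round(s['width'],1),'ff',round(s['finger_force'],1),'q',s['qpos'].round(2))
if a:
    d=r.inv().apply(np.array(a[:3])-p); print('tool shift mm',d.round(1),'rows',(abs(d).max()/41.7).round(1),'spin',round((psi-a[3]+180)%360-180,2))
    q=R.from_euler('z',-a[3],degrees=True)
    R2=R.from_euler('ZX',[np.radians(a[3]),np.pi]); print('   in target axes',R2.inv().apply(np.array(a[:3])-p).round(1))
E
python3 go.py 571.3 -374.5 195 19.1
```

```text
t 0.1 p [ 211.9 -507.   194.2] psi 22.68 z-tilt [-0.001  0.002 -1.   ] F [ 0.8  0.3 -0.6] w 94.1 ff 0.0 q [-1.28  0.09  1.37 -0.    1.68 -0.1 ]
tool shift mm [382.7  16.3  -0.8] rows 9.2 spin 3.58
   in target axes [383.   -7.6  -0.8]
```

Request:
servo_tool(
  deltas=[
    [0.5,0,0,0,3.6],
    [0.5,0.03,0,0,0],
    [0.5,0.041,-0.001,0,0],
    [0.5,0.041,-0.001,0,0],
    [0.5,0.041,-0.001,0,0],
    [0.5,0.041,-0.001,0,0],
    [0.5,0.041,-0.001,0,0],
    [0.5,0.041,-0.001,0,0],
    [0.5,0.041,-0.001,0,0],
    [0.5,0.03,-0.001,0,0],
  ],
)

```text
clock: 0.93
ee_pos: [540.1, -384.3, 194.2]
ee_rot: [0.986, 0.167, -0.0, -0.001]
force: [0.2, -1.6, 0.3]
width: 46.7
finger_force: 0.0
```

```bash
python3 go.py 571.3 -374.5 126 19.1
```

```text
t 0.93 p [ 540.1 -384.3  194.2] psi 19.2 z-tilt [-0.     0.001 -1.   ] F [ 0.2 -1.6  0.3] w 46.7 ff 0.0 q [-0.7   0.34  1.07  0.    1.73  0.53]
tool shift mm [32.7  1.1 68.2] rows 1.6 spin 0.1
   in target axes [32.7  0.9 68.2]
```

Request:
servo_tool(
  deltas=[
    [0.5,0.02,0,0,0],
    [0.5,0.013,0.001,0,0],
    [0.5,0,0,0.015,0],
    [0.5,0,0,0.02,0],
    [0.5,0,0,0.02,0],
    [0.5,0,0,0.013,0],
    [0.5,0,0,0,0],
    [0,0,0,0,0],
    [0,0,0,0,0],
    [0,0,0,0,0],
  ],
  newtons=20,
)

```text
clock: 1.77
ee_pos: [569.6, -377.4, 129.4]
ee_rot: [0.986, 0.166, 0.001, 0.001]
force: [-0.3, 0.6, -0.4]
width: 30.4
finger_force: 0.0
```

```bash
python3 go.py
```

```text
t 1.77 p [ 569.6 -377.4  129.4] psi 19.07 z-tilt [ 0.003 -0.002 -1.   ] F [-0.3  0.6 -0.4] w 30.4 ff 0.0 q [-0.67  0.4   1.12 -0.    1.62  0.57]
```

Request:
servo_tool(
  deltas=[
    [0,0,0,0,0],
    [0,0,0,0,0],
    [0,0,0,0,0],
    [0,0,0,0,0],
    [0,0,0,0,0],
    [0,0,0,0,0],
    [0,0,0,0,0],
    [0,0,0,0,0],
    [0,0,0,0,0],
    [0,0,0,0,0],
  ],
)

```text
clock: 2.6
ee_pos: [569.2, -377.0, 128.4]
ee_rot: [0.986, 0.166, 0.001, 0.001]
force: [0.6, 0.5, 4.9]
width: 11.3
finger_force: 20.0
```

```bash
python3 go.py
```

```text
t 2.6 p [ 569.2 -377.   128.4] psi 19.08 z-tilt [ 0.001 -0.001 -1.   ] F [0.6 0.5 4.9] w 11.3 ff 20.0 q [-0.67  0.4   1.12 -0.    1.62  0.57]
```

Request:
servo_tool(
  deltas=[
    [0,0,0,-0.004,0],
    [0,0,0,-0.012,0],
    [0,0,0,-0.02,0],
    [0,0,0,-0.022,0],
    [0,0,0,-0.022,0],
    [0,0,0,-0.022,0],
    [0,0,0,-0.022,0],
    [0,0,0,-0.018,0],
    [0,0,0,-0.012,0],
    [0,0,0,-0.004,3],
  ],
)

```text
clock: 3.43
ee_pos: [569.3, -376.9, 288.0]
ee_rot: [0.99, 0.139, 0.001, 0.001]
force: [0.2, 0.5, -2.2]
width: 11.6
finger_force: 20.0
```

```bash
python3 go.py 557 278 276 12.3
```

```text
t 3.43 p [ 569.3 -376.9  288. ] psi 16.04 z-tilt [ 0.002 -0.002 -1.   ] F [ 0.2  0.5 -2.2] w 11.6 ff 20.0 q [-0.67  0.4   0.8   0.    1.93  0.62]
tool shift mm [ 169.1 -632.8   10.7] rows 15.2 spin 3.74
   in target axes [ 127.5 -642.5   12. ]
```

Request:
servo_tool(
  deltas=[
    [0,0,0,0,3.7],
    [0,0.002,-0.01,0,0],
    [0,0.004,-0.02,0,0],
    [0,0.006,-0.03,0,0],
    [0,0.007,-0.036,0,0],
    [0,0.007,-0.036,0,0],
    [0,0.007,-0.036,0,0],
    [0,0.007,-0.036,0,0],
    [0,0.007,-0.036,0,0],
    [0,0.007,-0.036,0,0],
  ],
)

```text
clock: 4.27
ee_pos: [561.3, -92.9, 284.4]
ee_rot: [0.994, 0.109, -0.001, -0.001]
force: [0.6, 0.5, -2.8]
width: 11.7
finger_force: 20.0
```

Request:
servo_tool(
  deltas=[
    [0,0.007,-0.036,0,0],
    [0,0.007,-0.036,0,0],
    [0,0.007,-0.036,0,0],
    [0,0.007,-0.036,0,0],
    [0,0.007,-0.036,0,0],
    [0,0.007,-0.036,0,0],
    [0,0.007,-0.036,0,0],
    [0,0.006,-0.03,0,0],
    [0,0.004,-0.02,0,0],
    [0,0.002,-0.01,0,0],
  ],
)

```text
clock: 5.1
ee_pos: [553.5, 225.8, 284.0]
ee_rot: [0.994, 0.111, -0.001, -0.0]
force: [-1.2, -0.8, -2.1]
width: 11.0
finger_force: 20.0
```

```bash
python3 go.py 557 278 276 12.3
```

```text
t 5.1 p [553.5 225.8 284. ] psi 12.71 z-tilt [-0.003  0.001 -1.   ] F [-1.2 -0.8 -2.1] w 11.0 ff 20.0 q [0.29 0.2  1.07 0.   1.87 1.64]
tool shift mm [ 14.9 -50.2   8. ] rows 1.2 spin 0.41
   in target axes [ 14.6 -50.3   8. ]
```

```bash
python3 go.py 547.5 328 232 12.3
```

```text
t 5.1 p [553.5 225.8 284. ] psi 12.71 z-tilt [-0.003  0.001 -1.   ] F [-1.2 -0.8 -2.1] w 11.0 ff 20.0 q [0.29 0.2  1.07 0.   1.87 1.64]
tool shift mm [  16.8 -101.    52.1] rows 2.4 spin 0.41
   in target axes [  15.9 -101.2   52. ]
```

Request:
servo_tool(
  deltas=[
    [0,0.002,-0.012,0,0.3],
    [0,0.002,-0.016,0.004,0],
    [0,0.002,-0.016,0.008,0],
    [0,0.002,-0.016,0.01,0],
    [0,0.002,-0.014,0.01,0],
    [0,0.002,-0.012,0.01,0],
    [0,0.002,-0.01,0.007,0],
    [0,0.002,-0.005,0.003,0],
    [0,0,0,0,0],
    [0,0,0,0,0],
  ],
)

```text
clock: 5.93
ee_pos: [549.8, 324.1, 233.1]
ee_rot: [0.994, 0.105, -0.0, 0.0]
force: [-0.2, -0.6, -0.8]
width: 11.7
finger_force: 20.0
```

```bash
python3 go.py 547.5 328 232 12.3; python3 - <<'E'
from fit import *
o=np.array([548.5,336.5,60]); yaw=np.radians(102.3); Rz=R.from_euler('z',yaw)
for n,dz in(("top",.9),("scene",-1.2)):
    im,W=cloud(n); W[...,2]+=dz; save(im,n+'1.png'); np.savez(n+"1.npz",im=im,W=W)
    hsv=cv2.cvtColor(im,cv2.COLOR_RGB2HSV)
    m=(hsv[...,1]>100)&(hsv[...,0]>18)&(hsv[...,0]<34)&(W[...,1]>200)&(W[...,1]<450)&(W[...,2]>95)
    p=W[m]; L=Rz.inv().apply(p-o); L[:,2]+=60
    print(n,len(p),'u,y,h pct',np.percentile(L,[1,5,50,95,99],axis=0).round(1).tolist())
    t=p[p[:,2]>p[:,2].max()-14]; print(cv2.minAreaRect(t[:,:2].astype(np.float32)))
    A=np.c_[L[:,1:],np.ones(len(L))]; 
    f=L[(L[:,2]<np.percentile(L[:,2],90))]; c=np.polyfit(f[:,2],f[:,0],1); print('tilt u/h',c[0].round(3), 'yaw u/y',np.polyfit(f[:,1],f[:,0],1)[0].round(3),'u at face med',np.median(f[:,0]).round(1))
    a=np.s_[165:285,130:270] if n=='top' else np.s_[50:180,330:470]
    save(cv2.resize(im[a],None,fx=4,fy=4,interpolation=cv2.INTER_CUBIC),n+'1c.png')
a=cv2.imread('pics/top1c.png');b=cv2.imread('pics/scene1c.png');h=max(len(a),len(b)); pad=lambda i:cv2.copyMakeBorder(i,0,h-len(i),0,0,0)
o=np.hstack([pad(a),pad(b)]); cv2.imwrite('pics/m1.png',cv2.resize(o,(800,int(len(o)*800/o.shape[1]))))
E
```

```text
t 5.93 p [549.8 324.1 233.1] psi 12.07 z-tilt [-0.    -0.001 -1.   ] F [-0.2 -0.6 -0.8] w 11.7 ff 20.0 q [ 0.44  0.28  1.07 -0.    1.79  1.8 ]
tool shift mm [-1.4 -4.3  1.1] rows 0.1 spin -0.23
   in target axes [-1.4 -4.3  1.1]
top 518 u,y,h pct [[-76.3, -75.5, 130.2], [-63.6, -67.0, 146.1], [-18.0, 30.4, 245.9], [-7.9, 74.2, 382.7], [30.4, 78.9, 599.9]]
((579.3425903320312, 270.1299743652344), (24.593215942382812, 1.2506022453308105), 24.878732681274414)
tilt u/h -0.077 yaw u/y -0.009 u at face med -17.7
scene 886 u,y,h pct [[-44.2, -82.3, 123.3], [-21.7, -78.4, 130.4], [-16.5, -15.9, 210.0], [-9.2, 65.8, 252.0], [-5.6, 71.5, 373.3]]
((549.4758911132812, 299.4502258300781), (37.59587097167969, 45.14474105834961), 67.37789916992188)
tilt u/h 0.006 yaw u/y 0.006 u at face med -16.5
```

View pics/m1.png

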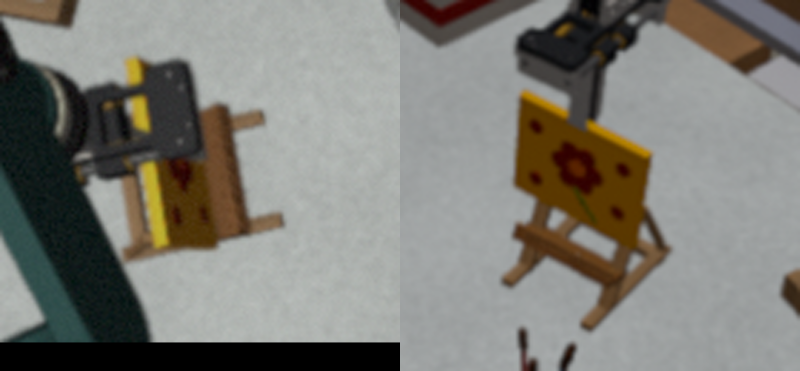

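The pictures show the panel hanging upright, flower face out, centred in front of the posts and above the ledge (the ledge is at right-crop (565,255)). The depth data agrees with the arm's own pose to about 1 mm. I'm shifting it 4 mm back and lowering it.

Request:
servo_tool(
  deltas=[
    [0,0,-0.002,0,0],
    [0,0,-0.0025,0.004,0],
    [0,0,0,0.006,0],
    [0,0,0,0.008,0],
    [0,0,0,0.008,0],
    [0,0,0,0.007,0],
    [0,0,0,0.006,0],
    [0,0,0,0.004,0],
    [0,0,0,0.002,0],
    [0,0,0,0,0],
  ],
  newtons=10,
)

```text
clock: 6.87
ee_pos: [548.4, 328.7, 187.4]
ee_rot: [0.994, 0.105, -0.001, 0.0]
force: [-0.5, -0.5, -2.6]
width: 12.0
finger_force: 10.0
```

```bash
python3 go.py 550.2 328.7 181 12.3
```

```text
t 6.87 p [548.4 328.7 187.4] psi 12.08 z-tilt [-0.001 -0.001 -1.   ] F [-0.5 -0.5 -2.6] w 12.0 ff 10.0 q [ 0.45  0.29  1.15 -0.    1.7   1.81]
tool shift mm [1.8 0.3 6.4] rows 0.2 spin -0.22
   in target axes [1.8 0.3 6.4]
```

Request:
servo_tool(
  deltas=[
    [0,0,0,0.001,0],
    [0,0,0,0.001,0],
    [0,0,0,0.001,0],
    [0,0,0,0.001,0],
    [0,0,0,0.001,0],
    [0,0,0,0.001,0],
    [0,0,0,0,0],
    [0,0,0,0,0],
    [0,0,0,0,0],
    [0,0,0,0,0],
  ],
  newtons=8,
)

```text
clock: 7.7
ee_pos: [548.7, 328.8, 182.3]
ee_rot: [0.994, 0.105, 0.0, 0.0]
force: [0.3, 1.2, -2.7]
width: 11.9
finger_force: 8.0
```

```bash
python3 go.py 550.2 328.7 181 12.3
```

```text
t 7.7 p [548.7 328.8 182.3] psi 12.08 z-tilt [ 0. -0. -1.] F [ 0.3  1.2 -2.7] w 11.9 ff 8.0 q [ 0.45  0.29  1.16 -0.    1.69  1.81]
tool shift mm [1.4 0.4 1.3] rows 0.0 spin -0.22
   in target axes [1.4 0.4 1.3]
```

Request:
servo_tool(
  deltas=[
    [0,0,0,0.001,0],
    [0,0,0,0.001,0],
    [0,0,0,0.001,0],
    [0,0,0,0,0],
    [0,0,0,0,0],
    [0,0,0,0,0],
    [0,0,0,0,0],
    [0,0,0,0,0],
    [0,0,0,0,0],
    [0,0,0,0,0],
  ],
  newtons=8,
)

```text
clock: 8.53
ee_pos: [548.9, 329.1, 180.6]
ee_rot: [0.994, 0.105, 0.001, -0.0]
force: [-1.3, 1.3, 7.3]
width: 12.0
finger_force: 8.0
```

```bash
python3 go.py 550.2 328.7 181 12.3
```

```text
t 8.53 p [548.9 329.1 180.6] psi 12.09 z-tilt [ 0.002  0.001 -1.   ] F [-1.3  1.3  7.3] w 12.0 ff 8.0 q [0.45 0.29 1.16 0.   1.69 1.81]
tool shift mm [ 1.2  0.7 -0.4] rows 0.0 spin -0.21
   in target axes [ 1.2  0.7 -0.4]
```

Request:
servo_tool(
  deltas=[
    [0.17,0,0,0,0],
    [0.2,0,0,0,0],
    [0.22,0,-0.002,0,0],
    [0.24,0,-0.003,0,0],
    [0.26,0,-0.003,0,0],
    [0.28,0,-0.003,0,0],
    [0.3,0,-0.003,0,0],
    [0.3,0,-0.003,0,0],
    [0.3,0,-0.003,0,0],
    [0.3,0,-0.003,0,0],
  ],
)

```text
clock: 9.37
ee_pos: [543.8, 351.6, 179.2]
ee_rot: [0.994, 0.105, 0.0, 0.0]
force: [1.1, -0.6, 0.1]
width: 28.2
finger_force: 0.0
```

Request:
servo_tool(
  deltas=[
    [0.31,0,-0.003,0,0],
    [0.32,0,-0.003,0,0],
    [0.33,0,-0.003,0,0],
    [0.34,0,-0.003,0,0],
    [0.34,0,-0.003,0,0],
    [0.34,0,-0.002,0,0],
    [0.34,0,-0.001,0,0],
    [0.34,0,0,0,0],
    [0.34,0,0,0,0],
    [0.34,0,0,0,0],
  ],
)

```text
clock: 10.2
ee_pos: [540.2, 368.8, 179.3]
ee_rot: [0.994, 0.105, 0.0, 0.0]
force: [-0.2, 0.3, -0.3]
width: 32.5
finger_force: 0.0
```

```bash
cat > chk.py <<'E'
from fit import *
import sys
tag=sys.argv[1]
for n,dz in(("top",.9),("scene",-1.2)):
    im,W=cloud(n); W[...,2]+=dz; save(im,n+tag+'.png'); np.savez(n+tag+".npz",im=im,W=W)
    hsv=cv2.cvtColor(im,cv2.COLOR_RGB2HSV)
    r,o=L2W(None,[548.5,336.5,np.radians(102.3)]); L=r.inv().apply((W-o).reshape(-1,3)).reshape(W.shape)
    m=(hsv[...,1]>120)&(hsv[...,0]>20)&(hsv[...,0]<34)&(np.abs(L[...,0]+10)<50)&(np.abs(L[...,1])<110)&(L[...,2]>-10)&(L[...,2]<160)
    f=L[m]; ff=f[(f[:,2]<115)&(f[:,2]>10)]
    A=np.c_[ff[:,1:],np.ones(len(ff))]; x=ff[:,0]
    for _ in range(4):
        k=np.linalg.lstsq(A,x,rcond=None)[0]; g=np.abs(x-A@k)<5; A,x=A[g],x[g]
    print(n,len(f),len(x),'plane du/dy,dz,x0',k.round(3),'x at z65',(k[1]*65+k[2]).round(1),'y',np.percentile(f[:,1],[.5,2,98,99.5]).round(1),'z',np.percentile(f[:,2],[.5,2,98,99.5]).round(1))
E
python3 go.py; python3 chk.py 2
```

```text
t 10.2 p [540.2 368.8 179.3] psi 12.07 z-tilt [ 0. -0. -1.] F [-0.2  0.3 -0.3] w 32.5 ff 0.0 q [ 0.51  0.32  1.12 -0.    1.69  1.87]
top 111 24 plane du/dy,dz,x0 [ 0.177 -0.188 -7.226] x at z65 -19.5 y [-75.3 -72.9  73.3  74.8] z [ 16.1  17.2 132.1 133. ]
scene 47 23 plane du/dy,dz,x0 [ 0.459 -0.41   7.127] x at z65 -19.5 y [-77.3 -76.4  65.1  68.9] z [ 14.7  16.1 132.9 133.3]
```

```bash
sed -i "s/m=(hsv.*/m=(np.abs(L[...,0]+15)<17)\&(np.abs(L[...,1])<100)\&(L[...,2]>12)\&(L[...,2]<140)/" chk.py; python3 chk.py 3; python3 - <<'E'
import cv2,numpy as np
a=cv2.imread('pics/top3.png')[165:285,130:270];b=cv2.imread('pics/scene3.png')[50:180,330:470]
cv2.imwrite('pics/m3.png',cv2.resize(np.hstack([a,b[:120]]),None,fx=2.85,fy=2.85,interpolation=cv2.INTER_CUBIC))
E
```

```text
top 1414 1160 plane du/dy,dz,x0 [ 6.0000e-03  3.1000e-02 -1.5565e+01] x at z65 -13.6 y [-80.3 -77.9  79.2  80.2] z [ 12.4  14.3 130.8 131.9]
scene 1725 1272 plane du/dy,dz,x0 [ 2.0000e-03  1.6000e-02 -1.2198e+01] x at z65 -11.2 y [-83.1 -81.6  73.9  76.1] z [ 12.4  14.  131.1 132.3]
```

View pics/m3.png

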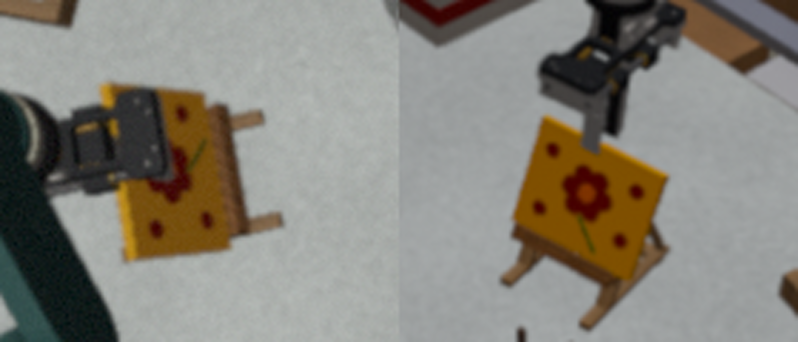

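The panel leans on the rest, with its flowers outward and upright. The plane tilt is within 0.03 rad, centred within about 3 mm, and its top edge is at z about 131. Releasing it and backing off.

Request:
servo_tool(
  deltas=[
    [0.6,0,0,0,0],
    [0.8,0,0,0,0],
    [0.8,0,0,0,0],
    [0.8,0,0,-0.01,0],
    [0.8,0,0,-0.02,0],
    [0.8,0,0,-0.03,0],
    [0.8,0,0,-0.03,0],
    [0.8,0,0,-0.02,0],
    [0.8,0,0,-0.01,0],
    [0.8,0,0,0,0],
  ],
)

```text
clock: 11.23
ee_pos: [541.0, 369.4, 303.5]
ee_rot: [0.994, 0.105, 0.003, -0.001]
force: [-0.2, -0.1, -0.0]
width: 75.2
finger_force: 0.0
```

```bash
python3 chk.py 4;  python3 go.py 540 -17 180 110.2
```

```text
top 2053 1610 plane du/dy,dz,x0 [ 4.0000e-03  3.2000e-02 -1.5557e+01] x at z65 -13.5 y [-80.1 -77.5  78.1  80.1] z [ 12.8  14.6 130.7 131.6]
scene 1755 1256 plane du/dy,dz,x0 [ 3.0000e-03  1.6000e-02 -1.2473e+01] x at z65 -11.4 y [-83.6 -81.6  73.1  76.2] z [ 12.7  14.6 131.5 132.7]
t 11.33 p [540.  368.9 298.6] psi 12.08 z-tilt [-0.001 -0.    -1.   ] F [ 0.4  0.1 -0.3] w 75.1 ff 0.0 q [ 0.51  0.34  0.87 -0.    1.93  1.87]
tool shift mm [-80.7 377.3 118.8] rows 9.0 spin -98.12
   in target axes [-362.1 -133.3  118.6]
```

Request:
servo_tool(
  deltas=[
    [0.8,-0.005,0.025,0,0],
    [0.8,-0.01,0.041,0,0],
    [0.8,-0.01,0.041,0,0],
    [0.8,-0.01,0.041,0,0],
    [0.8,-0.01,0.041,0.01,0],
    [0.8,-0.01,0.041,0.02,0],
    [0.8,-0.01,0.041,0.02,0],
    [0.8,-0.01,0.041,0.02,0],
    [0.8,-0.01,0.041,0.02,0],
    [0.8,-0.007,0.03,0.01,-3],
  ],
)

```text
clock: 12.17
ee_pos: [528.0, -5.6, 203.0]
ee_rot: [0.991, 0.131, -0.004, -0.001]
force: [-0.5, 0.4, 0.7]
width: 74.9
finger_force: 0.0
```

Request:
servo_tool(
  deltas=[
    [0.8,0,0,0,-7],
    [0.8,0,0,0,-7],
    [0.8,0,0,0,-7],
    [0.8,0,0,0,-7],
    [0.8,0,0,0,-7],
    [0.8,0,0,0,-7],
    [0.8,0,0,0,-7],
    [0.8,0,0,0,-7],
    [0.8,0,0,0,-7],
    [0.8,0,0,0,-7],
  ],
)

```text
clock: 13.0
ee_pos: [529.4, -3.2, 205.3]
ee_rot: [0.735, 0.678, -0.002, -0.002]
force: [-0.2, 0.4, 0.4]
width: 75.0
finger_force: 0.0
```

```bash
 python3 go.py 533.6 -56 90 110.2
```

```text
t 13.0 p [529.4  -3.2 205.3] psi 85.42 z-tilt [-0.005  0.    -1.   ] F [-0.2  0.4  0.4] w 75.0 ff 0.0 q [-0.11  0.04  1.4  -0.    1.71 -0.03]
tool shift mm [-52.3   9.  115.3] rows 2.8 spin -24.78
   in target axes [-50.9 -14.3 115.3]
```

Request:
servo_tool(
  deltas=[
    [0.8,0,0,0,-7],
    [0.8,0,0,0,-7],
    [0.8,0,0,0,-7],
    [0.8,0,0,0,-3.8],
    [0.8,-0.02,-0.006,0.02,0],
    [0.8,-0.02,-0.006,0.025,0],
    [0.8,-0.011,-0.002,0.03,0],
    [0.8,0,0,0.025,0],
    [0.8,0,0,0.01,0],
    [0.8,0,0,0,0],
  ],
)

```text
clock: 13.83
ee_pos: [531.3, -55.4, 92.9]
ee_rot: [0.575, 0.818, -0.002, -0.005]
force: [-0.1, -0.0, -0.3]
width: 75.2
finger_force: 0.0
```

```bash
 python3 go.py 533.6 -56 29 110.2
```

```text
t 13.83 p [531.3 -55.4  92.9] psi 109.86 z-tilt [-0.01   0.002 -1.   ] F [-0.1 -0.  -0.3] w 75.2 ff 0.0 q [-0.21  0.1   1.56  0.    1.49 -0.56]
tool shift mm [-1.7  2.5 63.9] rows 1.5 spin -0.34
   in target axes [-1.4  1.9 63.9]
```

Request:
servo_tool(
  deltas=[
    [0.8,-0.001,0.002,0.015,-0.3],
    [0.8,0,0,0.02,0],
    [0.8,0,0,0.017,0],
    [0.8,0,0,0.009,0],
    [0.8,0,0,0.002,0],
    [0.5,0,0,0,0],
    [0,0,0,0,0],
    [0,0,0,0,0],
    [0,0,0,0,0],
    [0,0,0,0,0],
  ],
  newtons=4,
)

```text
clock: 14.67
ee_pos: [537.9, -56.5, 36.3]
ee_rot: [0.572, 0.82, 0.0, 0.001]
force: [-0.5, 0.7, -0.1]
width: 45.5
finger_force: 0.0
```

Request:
servo_tool(
  deltas=[
    [0,0,0,0,0],
    [0,0,0,0,0],
    [0,0,0,0,0],
    [0,0,0,0,0],
    [0,0,0,0,0],
    [0,0,0,0,0],
    [0,0,0,0,0],
    [0,0,0,0,0],
    [0,0,0,0,0],
    [0,0,0,0,0],
  ],
)

```text
clock: 15.5
ee_pos: [537.3, -56.4, 35.3]
ee_rot: [0.572, 0.82, -0.0, -0.0]
force: [0.7, -0.1, 0.2]
width: 0.6
finger_force: 0.0
```

```bash
 python3 go.py 533.6 -56 29 110.2
```

```text
t 15.5 p [537.3 -56.4  35.3] psi 110.18 z-tilt [-0. -0. -1.] F [ 0.7 -0.1  0.2] w 0.6 ff 0.0 q [-0.21  0.15  1.62 -0.    1.37 -0.56]
tool shift mm [ 1.6 -3.3  6.3] rows 0.2 spin -0.02
   in target axes [ 1.6 -3.3  6.3]
```

Closed on nothing, so I'm looking again.

```bash
python3 - <<'E'
from h import *
out=[]
for n,a in(("top",np.s_[150:300,230:430]),("scene",np.s_[150:300,220:420])):
    im,W=cloud(n); np.savez(n+"5.npz",im=im,W=W); out.append(im[a])
save(cv2.resize(np.hstack(out),None,fx=2,fy=2,interpolation=cv2.INTER_CUBIC),'m5.png')
E
```

```text
(no output)
```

View pics/m5.png

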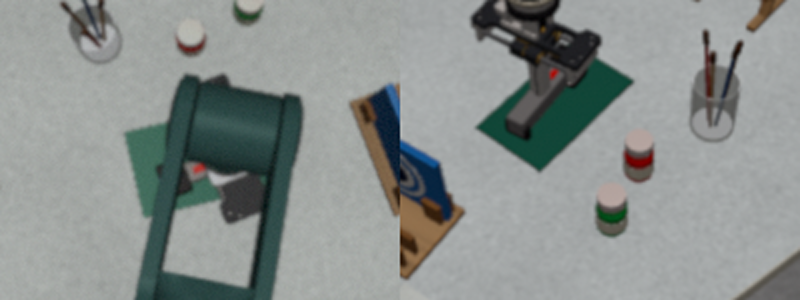

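```bash
python3 - <<'E'
from h import *
p=env.state()['ee_pos']
for n in("top","scene"):
    i=vision.camera_info(n)
    for t in("0","5"):
        z=np.load(n+t+".npz"); W=z['W'];im=z['im']
        m=(W[...,0]>440)&(W[...,0]<620)&(W[...,1]>-150)&(W[...,1]<60)&(W[...,2]>28)&(W[...,2]<60)
        q=W[m]; r=cv2.minAreaRect(q[:,:2].astype(np.float32)); print(n,t,len(q),[np.round(v,1) for v in r])
        # red dot
        h=cv2.cvtColor(im,cv2.COLOR_RGB2HSV); k=(h[...,1]>150)&((h[...,0]<6)|(h[...,0]>174))&m
        if k.any(): print('  red',k.sum(),W[k].mean(0).round(1))
    for P in ([p[0],p[1],p[2]-14],[p[0],p[1],p[2]+80]):
        uv=cv2.projectPoints(np.array([P]),np.array(i['rvec'],float),np.array(i['tvec'],float),np.array(i['mtx'],float),np.array(i['distortion'],float))[0]; print(n,uv.ravel().round())
E
```

```text
top 0 713 [array([529.4, -45.1]), array([ 49.9, 160.3]), np.float64(19.7)]
  red 11 [521.1 -23.   45.7]
top 5 154 [array([517.4,   0.9]), array([56.8, 56. ]), np.float64(40.5)]
  red 13 [521.9 -23.7  45.8]
top [341. 229.]
top [342. 226.]
scene 0 652 [array([529.3, -43.2]), array([ 51.5, 163.6]), np.float64(17.4)]
  red 13 [520.9 -20.3  46.2]
scene 5 375 [array([529.5, -43.5]), array([ 39.9, 161.2]), np.float64(21.5)]
  red 12 [522.4 -19.5  48.2]
scene [290. 201.]
scene [288. 180.]
```

```bash
python3 - <<'E'
from h import *
im=np.load("scene5.npz")['im'][145:225,250:330]
save(cv2.resize(im,None,fx=7,fy=7,interpolation=cv2.INTER_CUBIC),'m6.png')
E
python3 go.py
```

```text
t 15.6 p [537.3 -56.4  35.3] psi 110.18 z-tilt [ 0. -0. -1.] F [-1.1 -0.7  0. ] w 0.5 ff 0.0 q [-0.21  0.15  1.62 -0.    1.37 -0.56]
```

View pics/m6.png

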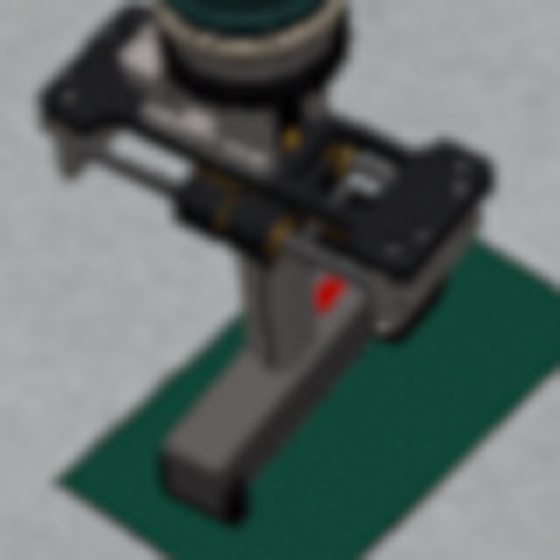

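```bash
python3 - <<'E'
from h import *
W=np.load("scene5.npz")['W']
for c in((420,230),(100,90),(250,240),(265,310),(272,345),(272,362),(268,380),(255,300)):
    u,v=250+c[0]/7,145+c[1]/7; print(c,W[round(v),round(u)].round(1))
p=np.array([537.3,-56.4])
for n,tc in(("scene5",[537.3,-56.4,35.3]),("scene1",[549.8,324.1,233.1]),("scene3",[540.2,368.8,179.3])):
    W=np.load(n+".npz")['W']; d=np.linalg.norm(W[...,:2]-np.array(tc[:2]),axis=2)
    k=(d<70)&(W[...,2]>tc[2]+60)&(W[...,2]<tc[2]+250); z=W[k][:,2]-tc[2]
    print(n,k.sum(),np.histogram(z,bins=np.arange(60,250,6))[0])
E
```

```text
(420, 230) [622.1 -38.9 186.7]
(100, 90) [486.9 -95.4 190.4]
(250, 240) [565.  -78.8 160.3]
(265, 310) [541.8 -61.2  84.2]
(272, 345) [544.9 -61.3  64.7]
(272, 362) [542.8 -61.   48.8]
(268, 380) [544.9 -66.4  45.6]
(255, 300) [536.  -64.1  85.5]
scene5 1268 [ 12  17  12   9   3   1   0   2   6  25  84 103  65  18 117 208  48  41
  16   8   4  13  30  51 100  42  16  23  56  39  44]
scene1 1298 [ 17  13  13  12   8   4   0   0   4  27  52  81  69  38  93 174  47  39
  37  35  14  16  23  57 104  51  26  29  64  49  52]
scene3 1162 [ 16   9   4   3   4   3   0   3   9  20  54  89  43  39 102 139  51  33
  33  29  12  10  29  42  93  45  20  39  55  46  53]
```

```bash
python3 - <<'E'
from h import *
W=np.load("scene3.npz")['W']
for v in range(92,108): print(v,W[v,395:401].round(0)[::2].tolist())
W=np.load("scene5.npz")['W']
print('now')
for v in range(188,206): print(v,W[v,284:296:2].round(0).astype(int).tolist())
E
python3 go.py
```

```text
92 [[540.0, 344.0, 232.0], [550.0, 341.0, 240.0], [555.0, 344.0, 242.0]]
93 [[542.0, 341.0, 231.0], [547.0, 345.0, 233.0], [556.0, 344.0, 238.0]]
94 [[542.0, 343.0, 226.0], [550.0, 342.0, 233.0], [555.0, 345.0, 234.0]]
95 [[542.0, 343.0, 222.0], [552.0, 341.0, 230.0], [553.0, 348.0, 227.0]]
96 [[545.0, 340.0, 222.0], [551.0, 342.0, 225.0], [555.0, 346.0, 226.0]]
97 [[542.0, 343.0, 215.0], [552.0, 342.0, 222.0], [551.0, 351.0, 217.0]]
98 [[542.0, 344.0, 211.0], [549.0, 345.0, 215.0], [553.0, 350.0, 215.0]]
99 [[544.0, 342.0, 209.0], [551.0, 344.0, 212.0], [556.0, 348.0, 214.0]]
100 [[545.0, 343.0, 205.0], [552.0, 344.0, 209.0], [552.0, 352.0, 205.0]]
101 [[540.0, 348.0, 195.0], [550.0, 346.0, 203.0], [557.0, 347.0, 208.0]]
102 [[527.0, 363.0, 176.0], [549.0, 348.0, 198.0], [558.0, 347.0, 204.0]]
103 [[528.0, 363.0, 172.0], [536.0, 363.0, 178.0], [559.0, 347.0, 201.0]]
104 [[528.0, 363.0, 168.0], [532.0, 368.0, 168.0], [542.0, 366.0, 176.0]]
105 [[529.0, 363.0, 165.0], [534.0, 366.0, 167.0], [543.0, 365.0, 173.0]]
106 [[532.0, 360.0, 164.0], [540.0, 361.0, 169.0], [542.0, 368.0, 167.0]
[... 1323 characters left out ...]
, [549, -69, 47], [551, -64, 45], [551, -56, 39], [545, -46, 26]]
201 [[542, -79, 43], [546, -74, 43], [551, -71, 46], [554, -66, 45], [549, -56, 32], [546, -47, 23]]
202 [[547, -82, 46], [550, -77, 45], [556, -74, 48], [554, -66, 40], [550, -57, 29], [550, -50, 24]]
203 [[552, -86, 49], [551, -78, 42], [556, -75, 44], [554, -67, 36], [548, -56, 21], [542, -45, 7]]
204 [[554, -87, 48], [561, -84, 51], [559, -76, 44], [557, -69, 36], [549, -57, 19], [544, -46, 6]]
205 [[556, -88, 45], [559, -84, 45], [556, -75, 36], [556, -68, 30], [555, -61, 23], [547, -49, 6]]
t 15.6 p [537.3 -56.4  35.3] psi 110.18 z-tilt [ 0. -0. -1.] F [-1.1 -0.7  0. ] w 0.5 ff 0.0 q [-0.21  0.15  1.62 -0.    1.37 -0.56]
```

The finger depth shows the tips really end about 48 mm up, just above the handle top. The reported TCP z is therefore roughly 30 mm low compared with the spec. I'll reopen, go down 30 mm, and close.

Request:
servo_tool(
  deltas=[
    [0.8,0,-0.003,0,0],
    [0.8,0,0,0,0],
    [0.8,0,0,0,0],
    [0.8,0,0,0,0],
    [0.8,0,0,0,0],
    [0.8,0,0,0,0],
    [0.8,0,0,0.008,0],
    [0.8,0,0,0.01,0],
    [0.8,0,0,0.008,0],
    [0.8,0,0,0.004,0],
  ],
  newtons=4,
)

```text
clock: 16.43
ee_pos: [533.0, -57.1, 2.8]
ee_rot: [0.572, 0.82, -0.001, -0.002]
force: [0.5, 0.9, -0.3]
width: 63.7
finger_force: 0.0
```

Request:
servo_tool(
  deltas=[
    [0.8,0,0,0,0],
    [0,0,0,0,0],
    [0,0,0,0,0],
    [0,0,0,0,0],
    [0,0,0,0,0],
    [0,0,0,0,0],
    [0,0,0,0,0],
    [0,0,0,0,0],
    [0,0,0,0,0],
    [0,0,0,0,0],
  ],
)

```text
clock: 17.27
ee_pos: [534.3, -57.6, 5.5]
ee_rot: [0.572, 0.82, -0.0, -0.0]
force: [-1.3, -1.2, 2.3]
width: 30.3
finger_force: 4.0
```

```bash
 python3 go.py
```

```text
t 17.27 p [534.3 -57.6   5.5] psi 110.18 z-tilt [-0. -0. -1.] F [-1.3 -1.2  2.3] w 30.3 ff 4.0 q [-0.21  0.18  1.66 -0.    1.31 -0.56]
```

Request:
servo_tool(
  deltas=[
    [0,0.001,0,-0.002,0],
    [0,0.001,0,-0.003,0],
    [0,0.001,0,-0.003,0],
    [0,0.0015,0,-0.003,0],
    [0,0.0015,0,-0.003,0],
    [0,0.0015,0,-0.003,0],
    [0,0.0015,0,-0.003,0],
    [0,0.001,0,-0.003,0],
    [0,0.001,0,-0.001,0],
    [0,0,0,0,0],
  ],
)

```text
clock: 18.1
ee_pos: [531.0, -47.0, 29.9]
ee_rot: [0.572, 0.82, 0.0, 0.001]
force: [0.6, -0.8, -1.7]
width: 30.2
finger_force: 4.0
```

```bash
python3 go.py; cat > lamp.py <<'E'
from h import *
# lamp tilt: scene-camera points on/above handle, along axis a (psi deg) through origin; z profile of top surface
import sys
psi=np.radians(float(sys.argv[1])); o=np.array([float(sys.argv[2]),float(sys.argv[3])]); zmin,zmax=float(sys.argv[4]),float(sys.argv[5])
a=np.array([np.cos(psi),np.sin(psi)]); n=np.array([-a[1],a[0]])
for nm,dz in(("top",.9),("scene",-1.2)):
    im,W=cloud(nm); W[...,2]+=dz; np.savez(nm+"L.npz",im=im,W=W); save(im,nm+'L.png')
    d=W[...,:2]-o; s=d@a; t=d@n; h=cv2.cvtColor(im,cv2.COLOR_RGB2HSV)
    m=(abs(t)<27)&(abs(s)<110)&(W[...,2]>zmin)&(W[...,2]<zmax)&~((h[...,1]>90)&(h[...,0]>60)&(h[...,0]<95))
    for b in range(-110,110,10):
        k=m&(s>=b)&(s<b+10)
        if k.sum()>3: print(nm,b+5,k.sum(),'zmax',np.percentile(W[k][:,2],[5,85]).round(0),'t',np.percentile(t[k],[5,95]).round(0))
E
python3 lamp.py 110.2 529.5 -44.7 8 100
```

```text
t 18.1 p [531.  -47.   29.9] psi 110.19 z-tilt [ 0.001 -0.    -1.   ] F [ 0.6 -0.8 -1.7] w 30.2 ff 4.0 q [-0.19  0.14  1.65  0.    1.35 -0.55]
top 25 5 zmax [39. 61.] t [ 6. 13.]
top 35 18 zmax [53. 60.] t [ 1. 13.]
top 45 31 zmax [34. 58.] t [-5. 17.]
top 55 37 zmax [47. 61.] t [-6. 21.]
top 65 16 zmax [54. 59.] t [ 7. 22.]
top 85 6 zmax [50. 52.] t [-23. -17.]
scene -75 5 zmax [53. 58.] t [-12.   2.]
scene -65 91 zmax [52. 77.] t [-20.  12.]
scene -55 40 zmax [60. 83.] t [-20.   7.]
scene -45 35 zmax [54. 81.] t [-18.   9.]
scene -35 39 zmax [49. 79.] t [-19.   7.]
scene -25 34 zmax [50. 77.] t [-18.   9.]
scene -15 77 zmax [48. 89.] t [-24.  24.]
scene -5 54 zmax [57. 91.] t [-24.  22.]
scene 5 24 zmax [63. 90.] t [-2. 16.]
scene 15 5 zmax [62. 64.] t [ 4. 11.]
scene 25 5 zmax [34. 59.] t [-17. -15.]
scene 35 18 zmax [28. 57.] t [-18. -12.]
scene 45 8 zmax [21. 39.] t [-24. -16.]
```

The handle's top falls from about 83 mm to 63 mm over 70 mm, so the nose-down tilt is about 0.27 rad, as wanted. I'm tightening the grip and lifting.

Request:
servo_tool(
  deltas=[
    [0,0,0,0,0],
    [0,0,0,0,0],
    [0,0,0,0,0],
    [0,0,0,-0.003,0],
    [0,0,0,-0.008,0],
    [0,0,0,-0.015,0],
    [0,0,0,-0.02,0],
    [0,0,0,-0.02,0],
    [0,0,0,-0.02,0],
    [0,0,0,-0.015,0],
  ],
  newtons=40,
)

```text
clock: 19.03
ee_pos: [531.0, -47.2, 132.5]
ee_rot: [0.572, 0.82, 0.0, 0.001]
force: [0.7, 0.5, -1.1]
width: 29.4
finger_force: 40.0
```

Request:
servo_tool(
  deltas=[
    [0,0,0,-0.01,2],
    [0,0,0,-0.01,3],
    [0,0,0,-0.005,2],
    [0,0,0,-0.003,0.9],
    [0,0,0,0,0],
    [0,0,0,0,0],
    [0,0,0,0,0],
    [0,0,0,0,0],
    [0,0,0,0,0],
    [0,0,0,0,0],
  ],
)

```text
clock: 19.87
ee_pos: [530.5, -47.1, 157.9]
ee_rot: [0.627, 0.779, -0.0, -0.0]
force: [-0.4, 0.0, -2.7]
width: 29.8
finger_force: 40.0
```

```bash
python3 go.py 589.6 147.9 159.5 102.3; python3 lamp.py 102.3 531 -47 110 250 | grep scene
```

```text
t 19.87 p [530.5 -47.1 157.9] psi 102.29 z-tilt [-0.001  0.    -1.   ] F [-0.4  0.  -2.7] w 29.8 ff 40.0 q [-0.19  0.06  1.47 -0.    1.61 -0.41]
tool shift mm [177.9  99.3  -1.7] rows 4.3 spin -0.01
   in target axes [177.9  99.3  -1.6]
scene -65 100 zmax [175. 198.] t [-20.  15.]
scene -55 70 zmax [179. 211.] t [-21.  12.]
scene -45 44 zmax [182. 209.] t [-17.   9.]
scene -35 45 zmax [178. 207.] t [-17.   8.]
scene -25 42 zmax [173. 204.] t [-18.   9.]
scene -15 51 zmax [172. 203.] t [-24.  12.]
scene -5 154 zmax [181. 234.] t [-26.  24.]
scene 5 40 zmax [188. 218.] t [-27.  16.]
scene 15 6 zmax [193. 202.] t [-18.  11.]
scene 25 15 zmax [160. 187.] t [-17. -13.]
scene 35 10 zmax [157. 181.] t [-17.  -7.]
scene 45 14 zmax [145. 166.] t [-21. -13.]
scene 55 40 zmax [145. 170.] t [-26. -13.]
scene 65 25 zmax [143. 177.] t [-27. -23.]
scene 75 19 zmax [138. 172.] t [-27. -23.]
scene 85 18 zmax [144. 175.] t [-27. -23.]
scene 95 6 zmax [158. 177.] t [-25. -24.]
```

Request:
servo_tool(
  deltas=[
    [0,0.005,0.003,0,0],
    [0,0.01,0.006,0,0],
    [0,0.015,0.01,0,0],
    [0,0.02,0.012,0,0],
    [0,0.024,0.013,0,0],
    [0,0.024,0.013,0,0],
    [0,0.024,0.013,0,0],
    [0,0.02,0.012,0,0],
    [0,0.015,0.01,0,0],
    [0,0.01,0.005,0,0],
  ],
)

```text
clock: 20.8
ee_pos: [590.3, 139.9, 157.9]
ee_rot: [0.626, 0.78, 0.0, -0.0]
force: [-0.3, 0.4, -4.0]
width: 29.6
finger_force: 40.0
```

Request:
servo_tool(
  deltas=[
    [0,0.007,0.002,0,0],
    [0,0.004,0,0,0],
    [0,0,0,0,0],
    [0,0,0,0,0],
    [0,0,0,0,0],
    [0,0,0,0,0],
    [0,0,0,0,0],
    [0,0,0,0,0],
    [0,0,0,0,0],
    [0,0,0,0,0],
  ],
)

```text
clock: 21.63
ee_pos: [589.6, 147.7, 158.3]
ee_rot: [0.628, 0.779, -0.0, 0.0]
force: [0.0, -0.4, -2.7]
width: 29.5
finger_force: 40.0
```

```bash
python3 go.py 589.6 147.9 159.5 102.3; python3 lamp.py 102.3 589 148 120 250 ; python3 - <<'E'
from h import *
a=np.load('topL.npz')['im'][130:290,150:350]; b=np.load('sceneL.npz')['im'][60:220,270:470]
save(cv2.resize(np.hstack([a,b]),None,fx=2,fy=2,interpolation=cv2.INTER_CUBIC),'m7.png')
E
python3 chk.py 7
```

```text
t 21.63 p [589.6 147.7 158.3] psi 102.26 z-tilt [ 0. -0. -1.] F [ 0.  -0.4 -2.7] w 29.5 ff 40.0 q [ 0.15  0.23  1.29 -0.    1.63 -0.06]
tool shift mm [ 0.2  0.1 -1.2] rows 0.0 spin -0.04
   in target axes [ 0.2  0.1 -1.2]
top -65 77 zmax [175. 207.] t [-18.  18.]
top -55 66 zmax [191. 212.] t [-16.  17.]
top -45 54 zmax [189. 210.] t [-14.  13.]
top -35 56 zmax [185. 206.] t [-14.  13.]
top -25 36 zmax [186. 204.] t [-14.  14.]
top 55 21 zmax [149. 186.] t [15. 24.]
top 65 28 zmax [155. 187.] t [13. 24.]
top 75 63 zmax [155. 186.] t [-15.  24.]
top 85 77 zmax [169. 184.] t [-22.  23.]
top 95 32 zmax [176. 182.] t [-21.  20.]
scene -65 111 zmax [175. 202.] t [-20.  14.]
scene -55 56 zmax [184. 212.] t [-22.   9.]
scene -45 35 zmax [185. 210.] t [-18.   9.]
scene -35 37 zmax [177. 208.] t [-18.   6.]
scene -25 38 zmax [176. 205.] t [-18.   4.]
scene -15 45 zmax [174. 223.] t [-24.  20.]
scene -5 145 zmax [183. 236.] t [-26.  25.]
scene 5 43 zmax [193. 236.] t [-8. 15.]
scene 15 10 zmax [191. 210.] t [-3. 15.]
scene 25 7 zmax [170. 191.] t [-18.  12.]
scene 35 17 zmax [159. 188.] t [-18.  -7.]
scene 45 28 zmax [150. 188.] t [-24.  -8.]
scene 55 44 zmax [145. 182.] t [-25.  -4.]
scene 65 9 zmax [153. 186.] t [-27.  -2.]
scene 75 10 zmax [148. 186.] t [-27.   5.]
scene 85 6 zmax [140. 153.] t [-26. -25.]
top 906 461 plane du/dy,dz,x0 [ 4.0000e-03  2.9000e-02 -1.5093e+01] x at z65 -13.2 y [-79.9 -77.7  78.2  80.1] z [ 86.6  88.7 131.2 132.2]
scene 1445 987 plane du/dy,dz,x0 [ 4.0000e-03  1.6000e-02 -1.2381e+01] x at z65 -11.4 y [-83.4 -82.   72.2  75.4] z [ 12.9  15.2 131.4 132.6]
```

View pics/m7.png

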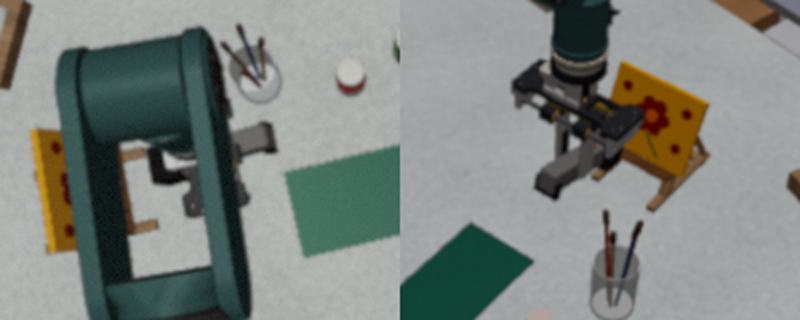

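The lamp points at the middle of the painting, nose slightly down. The top camera puts the head's front edge at s = 97, z = 182, close to the predicted 95 and 179. Holding.

Request:
servo_tool(
  deltas=[
    [0,0,0,0,0],
    [0,0,0,0,0],
    [0,0,0,0,0],
    [0,0,0,0,0],
    [0,0,0,0,0],
    [0,0,0,0,0],
    [0,0,0,0,0],
    [0,0,0,0,0],
    [0,0,0,0,0],
    [0,0,0,0,0],
  ],
)

```text
clock: 22.67
ee_pos: [589.6, 147.9, 158.3]
ee_rot: [0.627, 0.779, -0.0, 0.0]
force: [-0.1, 0.5, -2.8]
width: 29.9
finger_force: 40.0
```

Request:
servo_tool(
  deltas=[
    [0,0,0,0,0],
    [0,0,0,0,0],
    [0,0,0,0,0],
    [0,0,0,0,0],
    [0,0,0,0,0],
    [0,0,0,0,0],
    [0,0,0,0,0],
    [0,0,0,0,0],
    [0,0,0,0,0],
    [0,0,0,0,0],
  ],
)

```text
clock: 23.5
ee_pos: [589.6, 147.8, 158.3]
ee_rot: [0.627, 0.779, -0.0, 0.0]
force: [0.5, -0.2, -2.9]
width: 29.6
finger_force: 40.0
```

Request:
servo_tool(
  deltas=[
    [0,0,0,0,0],
    [0,0,0,0,0],
    [0,0,0,0,0],
    [0,0,0,0,0],
    [0,0,0,0,0],
    [0,0,0,0,0],
    [0,0,0,0,0],
    [0,0,0,0,0],
    [0,0,0,0,0],
    [0,0,0,0,0],
  ],
)

```text
clock: 24.33
ee_pos: [589.6, 147.8, 158.3]
ee_rot: [0.627, 0.779, -0.0, 0.0]
force: [0.6, -0.4, -1.9]
width: 29.8
finger_force: 40.0
```

```bash
python3 go.py 541 -44 157.9 103
```

```text
t 24.33 p [589.6 147.8 158.3] psi 102.28 z-tilt [ 0. -0. -1.] F [ 0.6 -0.4 -1.9] w 29.8 ff 40.0 q [ 0.15  0.23  1.29 -0.    1.63 -0.06]
tool shift mm [-177.1  -88.2    0.4] rows 4.2 spin -0.72
   in target axes [-176.   -90.5    0.4]
```

Request:
servo_tool(
  deltas=[
    [0,-0.006,-0.003,0,-0.7],
    [0,-0.012,-0.006,0,0],
    [0,-0.018,-0.01,0,0],
    [0,-0.024,-0.012,0,0],
    [0,-0.026,-0.013,0,0],
    [0,-0.026,-0.013,0,0],
    [0,-0.024,-0.013,0,0],
    [0,-0.018,-0.01,0,0],
    [0,-0.01,-0.006,0,0],
    [0,-0.005,-0.004,0,0],
  ],
)

```text
clock: 25.17
ee_pos: [539.0, -39.2, 158.5]
ee_rot: [0.624, 0.782, -0.0, 0.0]
force: [0.2, 0.0, -2.5]
width: 30.0
finger_force: 40.0
```

Request:
servo_tool(
  deltas=[
    [0,0,0,0.005,0],
    [0,0,0,0.01,0],
    [0,0,0,0.015,0],
    [0,0,0,0.018,0],
    [0,0,0,0.018,0],
    [0,0,0,0.015,0],
    [0,0,0,0.01,0],
    [0,0,0,0.005,0],
    [0,0,0,0.002,0],
    [0,0,0,0,0],
  ],
)

```text
clock: 26.0
ee_pos: [539.8, -36.5, 60.0]
ee_rot: [0.622, 0.783, -0.0, -0.0]
force: [-0.3, -0.6, -2.7]
width: 29.6
finger_force: 40.0
```

```bash
python3 go.py 540.6 -36.7 33 103
```

```text
t 26.0 p [539.8 -36.5  60. ] psi 103.02 z-tilt [-0.  0. -1.] F [-0.3 -0.6 -2.7] w 29.6 ff 40.0 q [-0.17  0.13  1.59  0.    1.42 -0.4 ]
tool shift mm [-0.3  0.7 27. ] rows 0.6 spin 0.02
   in target axes [-0.3  0.7 27. ]
```

Request:
servo_tool(
  deltas=[
    [0,0,0,0.005,0],
    [0,0,0,0.007,0],
    [0,0,0,0.006,0],
    [0,0,0,0.004,0],
    [0,0,0,0.002,0],
    [0,0,0,0.002,0],
    [0,0,0,0.001,0],
    [0,0,0,0.001,0],
    [0,0,0,0.001,0],
    [0,0,0,0,0],
  ],
  newtons=25,
)

```text
clock: 26.83
ee_pos: [539.8, -37.0, 31.3]
ee_rot: [0.623, 0.782, -0.0, 0.0]
force: [0.5, -0.2, -2.4]
width: 29.9
finger_force: 25.0
```

```bash
python3 go.py 540.6 -36.7 29 103
```

```text
t 26.83 p [539.8 -37.   31.3] psi 102.98 z-tilt [ 0. -0. -1.] F [ 0.5 -0.2 -2.4] w 29.9 ff 25.0 q [-0.17  0.16  1.63 -0.    1.36 -0.4 ]
tool shift mm [0.1 0.9 2.3] rows 0.1 spin -0.02
   in target axes [0.1 0.9 2.3]
```

Just above contact. Easing the grip to 5 N and lowering along the reverse arc.

Request:
servo_tool(
  deltas=[
    [0,0,0,0.001,0],
    [0,0,0,0.001,0],
    [0,-0.001,0,0.002,0],
    [0,-0.001,0,0.002,0],
    [0,-0.001,0,0.003,0],
    [0,-0.0015,0,0.003,0],
    [0,-0.0015,0,0.003,0],
    [0,-0.0015,0,0.003,0],
    [0,-0.001,0,0.002,0],
    [0,0,0,0,0],
  ],
  newtons=5,
)

```text
clock: 27.67
ee_pos: [541.3, -45.1, 10.4]
ee_rot: [0.623, 0.782, -0.0, -0.001]
force: [0.9, -0.7, -1.9]
width: 29.8
finger_force: 5.0
```

```bash
python3 go.py 540.6 -36.7 6 103; python3 lamp.py 103 540 -34 8 90 | grep scene
```

```text
t 27.67 p [541.3 -45.1  10.4] psi 102.96 z-tilt [-0.001  0.001 -1.   ] F [ 0.9 -0.7 -1.9] w 29.8 ff 5.0 q [-0.19  0.18  1.64  0.    1.32 -0.41]
tool shift mm [8.4 1.3 4.4] rows 0.2 spin -0.04
   in target axes [8.4 1.3 4.4]
scene -75 71 zmax [19. 49.] t [-18.  13.]
scene -65 46 zmax [30. 51.] t [-20.  10.]
scene -55 42 zmax [30. 51.] t [-17.  12.]
scene -45 41 zmax [19. 50.] t [-16.  10.]
scene -35 39 zmax [25. 51.] t [-17.  11.]
scene -25 65 zmax [25. 66.] t [-25.  22.]
scene -15 101 zmax [32. 77.] t [-27.  24.]
scene -5 34 zmax [33. 60.] t [-27.  15.]
scene 15 11 zmax [19. 39.] t [-18. -13.]
scene 65 4 zmax [ 9. 18.] t [-25. -23.]
scene 75 4 zmax [16. 19.] t [-26. -25.]
```

Nearly flat. Lowering the last 5 mm, then releasing and retreating.

Request:
servo_tool(
  deltas=[
    [0,-0.001,0,0.002,0],
    [0,-0.001,0,0.002,0],
    [0,0,0,0.0015,0],
    [0,0,0,0.001,0],
    [0,0,0,0,0],
    [0,0,0,0,0],
    [0.35,0,0,0,0],
    [0.6,0,0,0,0],
    [0.8,0,0,0,0],
    [0.8,0,0,0,0],
  ],
  newtons=4,
)

```text
clock: 28.6
ee_pos: [542.1, -47.2, 4.5]
ee_rot: [0.623, 0.782, -0.0, 0.0]
force: [-0.7, 0.2, -0.5]
width: 49.7
finger_force: 0.0
```

Request:
servo_tool(
  deltas=[
    [0.8,0,0,0,0],
    [0.8,0,0,0,0],
    [0.8,0,0,-0.01,0],
    [0.8,0,0,-0.02,0],
    [0.8,0,0,-0.03,0],
    [0.8,0,0,-0.03,0],
    [0.8,0,0,-0.03,0],
    [0.8,0,0,-0.03,0],
    [0.8,0,0,-0.02,0],
    [0.8,0,0,0,0],
  ],
)

```text
clock: 29.43
ee_pos: [545.1, -47.8, 182.0]
ee_rot: [0.623, 0.782, 0.003, 0.005]
force: [0.2, -0.1, 0.1]
width: 75.5
finger_force: 0.0
```

Request:
servo_tool(
  deltas=[
    [0.8,-0.03,0,0,0],
    [0.8,-0.04,0,0,0],
    [0.8,-0.04,0,0,0],
    [0.8,-0.04,0,0,0],
    [0.8,-0.04,0,0,0],
    [0.8,-0.03,0,0,0],
    [0.8,0,0,0,0],
    [0.8,0,0,0,0],
    [0.8,0,0,0,0],
    [0.8,0,0,0,0],
  ],
)

```text
clock: 30.27
ee_pos: [591.3, -260.1, 174.6]
ee_rot: [0.622, 0.783, 0.0, -0.0]
force: [1.1, 0.2, 0.8]
width: 75.2
finger_force: 0.0
```

```bash
python3 go.py; python3 lamp.py 103 540 -34 8 90; python3 chk.py 8; python3 - <<'E'
from h import *
W=np.load('topL.npz')['W']
m=(W[...,0]>420)&(W[...,0]<640)&(W[...,1]>-150)&(W[...,1]<80)&(W[...,2]>25)&(W[...,2]<60)
print(cv2.minAreaRect(W[m][:,:2].astype(np.float32)))
E
```

```text
t 30.27 p [ 591.3 -260.1  174.6] psi 103.06 z-tilt [-0.     0.001 -1.   ] F [1.1 0.2 0.8] w 75.2 ff 0.0 q [-0.5   0.31  1.15  0.    1.68 -0.73]
top -75 44 zmax [27. 46.] t [-15.  17.]
top -65 42 zmax [30. 46.] t [-14.  16.]
top -55 40 zmax [40. 47.] t [-13.  14.]
top -45 38 zmax [39. 45.] t [-13.  14.]
top -35 40 zmax [40. 46.] t [-14.  14.]
top -25 41 zmax [22. 46.] t [-13.  15.]
top -15 40 zmax [40. 46.] t [-14.  14.]
top -5 40 zmax [32. 46.] t [-14.  15.]
top 5 40 zmax [40. 46.] t [-13.  15.]
top 15 39 zmax [30. 46.] t [-13.  15.]
top 25 41 zmax [39. 48.] t [-13.  15.]
top 35 39 zmax [14. 46.] t [-14.  15.]
top 45 60 zmax [48. 54.] t [-20.  23.]
top 55 62 zmax [49. 54.] t [-20.  23.]
top 65 64 zmax [48. 53.] t [-22.  23.]
top 75 61 zmax [44. 54.] t [-20.  24.]
scene -75 74 zmax [15. 44.] t [-20.  11.]
scene -65 45 zmax [22. 47.] t [-19.  13.]
scene -55 37 zmax [24. 47.] t [-17.  11.]
scene -45 47 zmax [17. 47.] t [-16.  10.]
scene -35 38 zmax [20. 46.] t [-17.   9.]
scene -25 40 zmax [21. 47.] t [-17.  13.]
scene -15 42 zmax [23. 46.] t [-17.  10.]
scene -5 39 zmax [18. 45.] t [-17.  10.]
scene 5 45 zmax [22. 48.] t [-16.   9.]
scene 15 33 zmax [18. 47.] t [-16.   9.]
scene 25 41 zmax [20. 47.] t [-16.   9.]
scene 35 38 zmax [20. 48.] t [-16.  10.]
scene 45 77 zmax [17. 52.] t [-25.  14.]
scene 55 55 zmax [24. 54.] t [-26.  14.]
scene 65 52 zmax [25. 54.] t [-26.  14.]
scene 75 42 zmax [32. 54.] t [-25.  18.]
scene 85 8 zmax [48. 52.] t [-16.  22.]
top 2056 1605 plane du/dy,dz,x0 [ 3.0000e-03  3.6000e-02 -1.5703e+01] x at z65 -13.4 y [-79.9 -77.4  78.2  80.1] z [ 13.   15.3 130.6 131.9]
scene 1754 1270 plane du/dy,dz,x0 [ 3.0000e-03  1.4000e-02 -1.2372e+01] x at z65 -11.4 y [-83.7 -81.3  73.3  76.6] z [ 12.5  14.5 131.2 132.3]
((539.902587890625, -33.79243469238281), (50.22557067871094, 159.71852111816406), 12.7573823928833)
```

The lamp lies flat at the mat centre, and the painting hasn't moved.

```bash
python3 -c "
from workcell import env
print(env.hand_in())"
```

```text
the job is handed in; nothing more can be done
None
```

Job handed in at about 30 s with no verdict returned: by camera, the yellow painting leans centred on the easel with its flowers facing out; the lamp was held steady about 12 cm from its middle for over two seconds and now lies flat, let go, at the mat's centre.

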